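Fetch a turning template to the template stand

ROBOT

A 6-joint arm with a two-finger parallel gripper is mounted at the origin on the work surface. World frame = base frame: x ahead of the robot, y to its left, z up, the work surface at z = 0. Lengths are in mm, angles in degrees, forces in N, time in s.
With the tool pointing down it reaches from about 300 to 850 mm from the base axis. Payload 4.2 kg.
Tool frame: the origin (TCP) lies at the very end of the fingers, on their centre line; the grasp point (between the pads) lies 19 mm behind it; z points along the fingers, y is the line along which they close (so a half turn about z gives the same grasp; the last joint's range is limited). The gripper opens to 91 mm and grips with 3 to 60 N. Pads are 32 mm wide; open, the fingers measure 118 mm over their backs; the gripper's body (76 mm by 178 mm) begins 60 mm behind the grasp point.
Start: joints at [63.484, 18.312, 89.639, -0, 72.044, -1.146], TCP at [246.376, 519.562, 186.476] pointing down, gripper open.
Joint ranges: [-177.97, 177.97], [-48.28, 115.42], [12.27, 149.76], [-77.06, 257.06], [2.81, 150.46], [-146.56, 146.56]. Speed limits (degrees/s): [147.25, 147.25, 180, 180, 180, 180].

INTERFACE

Orientations are given as [roll, pitch, yaw] about the fixed x, y, z axes, in that order (R = Rz(yaw) Ry(pitch) Rx(roll)).
In Python, from workcell import env, grab_frame gives the robot as it stands. The module is installed in compiled form; this text tells all that it offers.
- The arm moves only by the tool move_arm, never from a script. Its argument "plan" is a list of rows, each an object of numbers: "tx", "ty", "tz": the shift along the tool's x, y, z in cm; "wx", "wy", "wz": the turn, a rotation vector about the tool's x, y, z in rad. In form: [{"tx": .., "ty": .., "tz": .., "wx": .., "wy": .., "wz": ..}, ...]. A call has 1 to 12 rows; each row shifts and turns the commanded pose from where the row before left it, along the tool's axes as they then stand; what a row does not reach is not made up. A row lasts 1/12 s, in which the tool goes at most 41.7 mm and 7.16 degrees, less where a joint would pass 70% of its speed; a pose out of reach is approached as far as the arm can. A call is refused whole if a number of a shift passes 4.17 or a number of a turn 0.125, either way. A call with a gripper value outside its range is refused whole. "gripper" is the finger opening in cm, from 0 to 9.12, set as the call begins (left out, the last holds). The fingers move at their own pace and stop on an object; "force" is the grip in N (left out, the last holds). Time passes only in rows, so rows that do not move let the fingers close. It gives the time, the measured TCP pose, the force, the opening and the grip force at its end, in the units of the state.
- env.state(): the state, without advancing time (a new reading comes with each control period).
- grab_frame(name): name is "side" or "top"; returns a dict with "color" (384x512x3 uint8, red, green, blue), "vfov" (degrees; the focal length in pixels is half the picture's height over the tangent of half this angle, whatever the lens; pixels are square), "cx", "cy" (the principal point, pixels), "view" (4x4, takes a point from world to camera coordinates). Camera axes: x right, y up, looking along -z (the intrinsics and any distortion apply to the point x, -y, -z); pixel columns grow to the right and rows downward; lengths in mm; the calibration is good to about 2 mm. A picture is of the moment at which its call begins. There is no depth.
- env.job_done(): hands the job in; it is judged then, once.
The state is a dict: "time_s": time; "qpos": joint angles; "qvel": joint speeds; "effort": joint torques, N m; "ee_pos": TCP position; "ee_rot": TCP orientation; "force": force on the tool from outside, world axes, zero at the start; "torque": the same for the moment, N m; "gripper_width": finger opening in mm; "gripper_force": force on a finger pad.
Only numpy, scipy, OpenCV 4.12 (cv2) and the standard library are available. Lean on these libraries where they do the work, as an engineer would, in place of code of your own. Each camera call takes 0.05 s, during which the arm holds its last target. There are 200 camera calls.

TASK

The work lamp has been left on the template stand: lift it off by its handle and set it down upright on the rubber mat. Then draw the tallest template (wide flat top over a round bead) up out of its slots in the rack and stand it, right way up and centred, on the stand's deck, leaning flat back against the sloping board. Set both down without dropping them, and leave the other two templates and the things lying on the bench where they are.

Things in the scene. Friction and masses are not known exactly. Their poses are not given: they have to be found in the camera images.
- rack: Fixed wooden rack 168 (x) x 173 (y) x 90 mm high, left or right on the bench. Origin: centre of its underside. Upright cheeks at its y ends have facing grooves 12 mm wide, 14 mm deep: three slots, at x = -60, 0, +60 mm, open at the top, floor at z = 12 mm; open between the cheeks (y -62 to +62). Each slot holds an upright template, faces along x.
- template_wide: The template to fetch, in any slot: plywood plate 9 mm thick (x), 150 wide (y), 180 high (z), 0.12 to 0.2 kg. Rectangular foot 85 mm high, a round bead 90 mm in diameter above it, a flat bar 100 mm wide and 35 mm high at the top. Origin: middle of its lower edge, at mid-thickness; z runs up the plate. Both faces are alike.
- template_wide_top (a point): Middle of the wide template's top edge, 180 mm up the plate from its origin.
- template_neck: Another template, to stay in the rack: same 9 mm plywood and 150 mm foot, 125 mm high, stepping in to a narrow round-topped neck 40 mm wide. Origin: middle of its lower edge.
- template_fork: Another template, to stay in the rack: same 9 mm plywood and 150 mm foot, 125 mm high, with two round-topped horns 36 mm wide at its sides. Origin: middle of its lower edge.
- stand: Fixed wooden stand. Origin on the bench. Deck x -95 to +65 mm, 190 mm in y, top at z = 20; lip 10 mm high at x 55 to 65. Board 180 mm wide, 125 mm long up its slope, 10 mm thick: front face rises from the deck at x = -55 and leans back to -x, 15 deg (0.262 rad) from vertical, top at x = -87, z = 141. Its +x side is the front: the lamp stands there; the template is to lean there.
- stand_foot (a point): Middle of the line where the board's front face meets the deck, z = 20 mm.
- lamp: Boxy work lamp, 70 (x) x 86 (y) mm foot, body 108 mm high, 156 mm high over all, 0.3 to 0.6 kg. Origin: centre of its underside. It stands upright on the deck of the stand, in front of the board.
- lamp_handle (a point): Centre of the lamp's handle bar, 150 mm above its underside: bar along the lamp's y, 16 mm wide (x), 12 mm high, 64 mm clear length between two posts, 36 mm of free space under it.
- mat: Fixed black rubber mat 160 x 160 x 4 mm on the bench, across the bench from the rack (rack on the left: mat on the right, and the reverse). Origin: centre of its underside.
- blank: Bystander: square wooden turning blank 50 x 150 x 50 mm, lying on the bench beyond the work.
- wax: Bystander: jar 70 mm in diameter, 60 mm high, on the bench beyond the work.
- gouge: Bystander: turning gouge 200 mm long, round wooden handle 28 mm thick, lying on the bench beyond the work.
There are look-alikes about, which are no part of the job. Of the things shaped like the rack, the wooden one is meant. What is shaped like the lamp but yellow is not meant.

How it is judged:
By the outcome, as a careful person would: the job done as asked, in the order asked, and still so for the second after the job is handed in, with the robot touching nothing.
It also fails if it takes over 69 s, if anything falls off the work surface, if the arm or the gripper's body presses on something with over 40 N, if the wrist force passes 120 N, or if a joint passes its speed limit or range.

## Working session

There is one attempt and no reset: what is moved stays moved. The work goes in short steps, Python scripts to look and compute and a tool call to move; the robot and the scene stay as the last step left them, time stands still between calls to the robot, and variables do not carry over. Pictures are saved under pics/ and viewed, at most 10 in all, crops included, and the job is handed in when it is done.

Besides the shell and the picture viewer there is one more tool, called after "Emit:" as name([rows], argument=value, ...), one row to a line, values as JSON. move_arm: Moves the arm, as the interface text tells. Its arguments: {"type":"object","properties":{"plan":{"type":"array","items":{"type":"object","properties":{"tx":{"type":"number"},"ty":{"type":"number"},"tz":{"type":"number"},"wx":{"type":"number"},"wy":{"type":"number"},"wz":{"type":"number"}}}},"gripper":{"type":"number"},"force":{"type":"number"}},"required":["plan"]}

```bash
mkdir -p pics; cat > h.py <<'E'
import numpy as np, cv2
from workcell import env, grab_frame
def snap(n,fn=None):
    f=grab_frame(n)
    if fn: cv2.imwrite('pics/'+fn,f['color'][...,::-1])
    return f
def K(f):
    h=f['color'].shape[0]; F=h/2/np.tan(np.radians(f['vfov'])/2); return F
def proj(f,p):
    p=np.atleast_2d(p); c=(f['view']@np.c_[p,np.ones(len(p))].T).T
    F=K(f); return np.c_[f['cx']+F*c[:,0]/-c[:,2], f['cy']+F*-c[:,1]/-c[:,2]]
def ray(f,u,v):
    F=K(f); V=np.linalg.inv(f['view']); d=V[:3,:3]@np.array([(u-f['cx'])/F,-(v-f['cy'])/F,-1]); return V[:3,3],d/np.linalg.norm(d)
def onz(f,u,v,z):
    o,d=ray(f,u,v); return o+d*(z-o[2])/d[2]
def tri(f1,p1,f2,p2):
    a,d=ray(f1,*p1);b,e=ray(f2,*p2)
    s=np.linalg.lstsq(np.c_[d,-e],b-a,rcond=None)[0]; P=a+s[0]*d;Q=b+s[1]*e
    return (P+Q)/2, np.linalg.norm(P-Q)
E
python3 - <<'E'
from h import *
for n in('side','top'):
    f=snap(n,n+'0.png'); print(n,{k:v for k,v in f.items() if k not in('color',)})
s=env.state(); print(s)
E
```

```text
side {'vfov': 54.5599537168615, 'cx': 262.6132569165935, 'cy': 191.66009214828065, 'view': array([[ 9.59025170e-01, -2.82970132e-01, -1.40935212e-02,
        -5.11902211e+02],
       [ 2.03208056e-01,  6.52333098e-01,  7.30183549e-01,
        -2.07984194e+02],
       [-1.97426465e-01, -7.03128319e-01,  6.83105671e-01,
        -1.05672167e+03],
       [ 0.00000000e+00,  0.00000000e+00,  0.00000000e+00,
         1.00000000e+00]])}
top {'vfov': 47.253710110031065, 'cx': 253.19932346438148, 'cy': 186.51659774845035, 'view': array([[ 1.70883060e-02, -9.99837329e-01,  5.77101451e-03,
        -1.83224961e+01],
       [ 9.92082454e-01,  1.76734426e-02,  1.24338467e-01,
        -5.50677121e+02],
       [-1.24420234e-01,  3.60058847e-03,  9.92223080e-01,
        -1.17568700e+03],
       [ 0.00000000e+00,  0.00000000e+00,  0.00000000e+00,
         1.00000000e+00]])}
{'time_s': 0.1, 'qpos': array([ 6.34817048e+01,  1.83459769e+01,  8.96993696e+01,  4.35395471e-04,
        7.20433596e+01, -1.14710653e+00]), 'qvel': array([-0.09012376, -0.09519436, -0.19361787,  0.04672897, -0.11039282,
       -0.10063793]), 'effort': array([ 9.96375820e-04, -4.13331413e+01, -2.32509953e+01,  7.28087663e-02,
        4.21739789e-02, -7.08652601e-05]), 'ee_pos': array([246.16392884, 519.09661248, 185.72476132]), 'ee_rot': array([-1.79911320e+02, -2.18974109e-03,  1.54628675e+02]), 'force': array([-0.33967588, -0.00402063, -0.3822842 ]), 'torque': array([-0.04227408, -0.02930379, -0.03419642]), 'gripper_force': 0.0, 'gripper_width': 91.64624224295648}
```

View pics/side0.png

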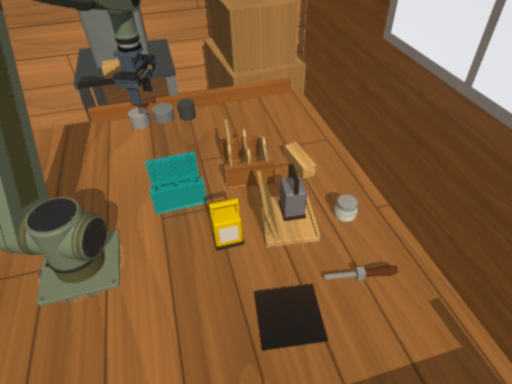

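View pics/top0.png

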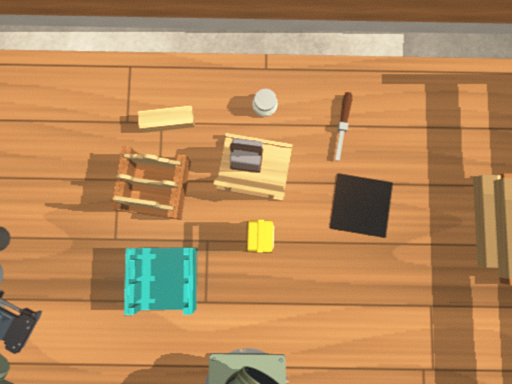

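The side view shows the wooden rack at (245,160) with three templates, the grey lamp on the stand at (290,195), the yellow lamp at (227,222), the teal rack at (175,182) and the mat at (290,315). In the top view they are at: rack (150,183), stand (253,167), grey lamp (247,155), mat (361,206).

There are two look-alike pairs. For the racks, teal (160,280) and wooden (150,183) in the top view, the wooden one is meant. For the lamps, yellow (261,236) and grey (247,155) on the stand, the grey one is meant. I'll confirm both in an enlarged crop.

```bash
python3 - <<'E'
from h import *
t=cv2.imread('pics/top0.png'); s=cv2.imread('pics/side0.png')
cv2.imwrite('pics/ctop.png',cv2.resize(t[125:225,105:300],None,fx=4,fy=4,interpolation=cv2.INTER_CUBIC))
cv2.imwrite('pics/cside.png',cv2.resize(s[110:250,205:335],None,fx=4.2,fy=4.2,interpolation=cv2.INTER_CUBIC))
E
```

```text
(no output)
```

View pics/ctop.png

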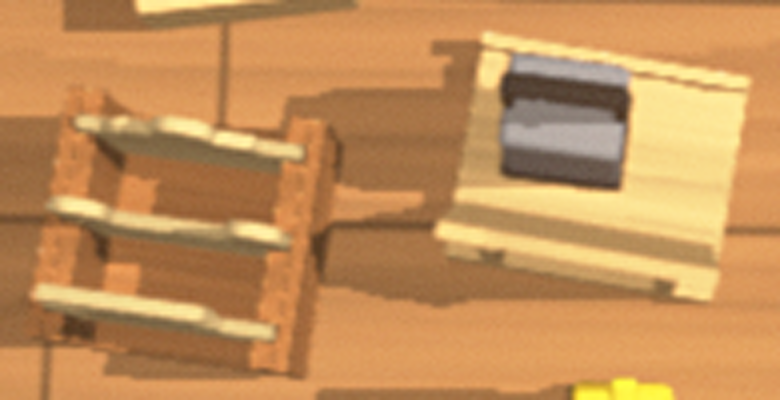

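View pics/cside.png

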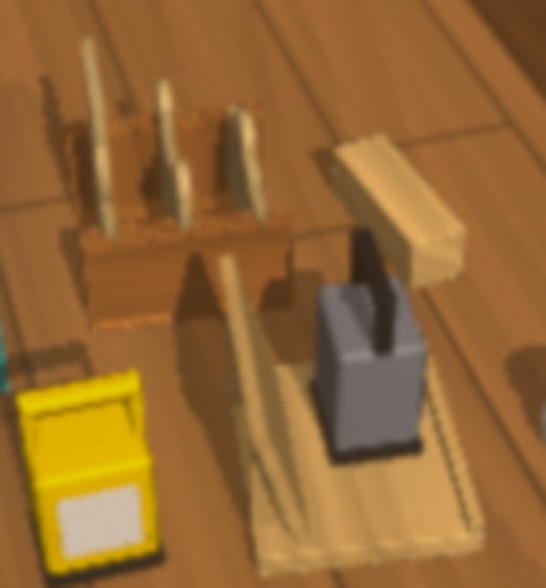

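The crops confirm it. The grey lamp stands in front of the board, on the side away from the robot. Its dark handle bar is centred near (567,88) in the top crop and (370,262) in the side crop. The tallest template is in the wooden rack slot nearest the robot: top crop (40–210, 290–315), and its top end at (88,40) in the side crop. Next I'll triangulate.

```bash
cat >> h.py <<'E'
def T(u,v): return ((u+.5)/4-.5+105,(v+.5)/4-.5+125)
def S(u,v): return ((u+.5)/4.2-.5+205,(v+.5)/4.2-.5+110)
def Ti(p): return np.round((np.array(p)-[105,125]+.5)*4-.5)
def Si(p): return np.round((np.array(p)-[205,110]+.5)*4.2-.5)
E
python3 - <<'E'
from h import *
np.set_printoptions(precision=1,suppress=True)
f=snap('top');g=snap('side')
for n,a,b in [('handle',(567,88),(372,262)),('wide far top',(38,292),(88,40)),('lip far',(485,34),(430,350)),('boardtop far',(440,226),(228,256)),('deck near lip',(750,78),(482,545))]:
    print(n,*tri(f,T(*a),g,S(*b)))
for n,p,z in [('wideL',(40,292),192),('wideR',(210,312),192),('lipL',(485,34),30),('lipR',(750,77),30),('bL',(437,225),141),('bR',(718,270),141),('deckL?',(440,250),141),('deckR',(712,300),141),
 ('cheekTL',(75,88),90),('cheekTR',(330,122),90),('cheekBL',(35,335),90),('cheekBR',(303,375),90)]:
    P=onz(f,*T(*p),z); print(n,P,'side crop',Si(proj(g,P)[0]))
# mat
c=cv2.cvtColor(f['color'],cv2.COLOR_RGB2HSV); m=(f['color'].max(2)<45).astype(np.uint8); m[:, :320]=0; m[:170]=0; m[245:]=0; m[:,400:]=0
k=max(cv2.findContours(m,0,1)[0],key=cv2.contourArea); r=cv2.minAreaRect(k); print(r); 
print('mat top',[onz(f,*q,4) for q in cv2.boxPoints(r)], onz(f,*r[0],4))
m=(g['color'].max(2)<45).astype(np.uint8); m[:270]=0; m[:,:240]=0; m[:,340:]=0
k=max(cv2.findContours(m,0,1)[0],key=cv2.contourArea); r2=cv2.minAreaRect(k); 
M=cv2.moments(k); print('mat side', onz(g,M['m10']/M['m00'],M['m01']/M['m00'],4))
E
```

```text
handle [631.2  10.3 177.3] 0.6145627620248343
wide far top [500.3 323.  190.8] 3.233470441838496
lip far [706.2  70.9  18.5] 4.12004484924061
boardtop far [550.   88.9 140.1] 0.6958957912439213
deck near lip [ 676.2 -117.3    8.6] 3.4702525882401694
wideL [498.6 321.6 192. ] side crop [84. 40.]
wideR [488.4 219.9 192. ] side crop [ 99. 112.]
lipL [701.2  70.6  30. ] side crop [423. 341.]
lipR [ 673.8 -115.8   30. ] side crop [483. 524.]
bL [550.1  90.8 141. ] side crop [227. 253.]
bR [524.7 -86.2 141. ] side crop [265. 430.]
deckL? [534.3  88.5 141. ] side crop [207. 260.]
deckR [505.8 -82.6 141. ] side crop [235. 432.]
cheekTL [644.5 338.   90. ] side crop [254. 104.]
cheekTR [624.7 168.1  90. ] side crop [292. 225.]
cheekBL [480.  355.2  90. ] side crop [ 65. 126.]
cheekBR [457.  179.6  90. ] side crop [ 81. 257.]
((368.5, 232.5), (5.0, 1.0), -0.0)
mat top [array([ 429.5, -326.2,    4. ]), array([ 432.2, -326.2,    4. ]), array([ 432.5, -340.2,    4. ]), array([ 429.7, -340.2,    4. ])] [ 431.  -333.2    4. ]
mat side [ 504.5 -333.6    4. ]
```

```bash
python3 - <<'E'
from h import *
np.set_printoptions(precision=1,suppress=True)
f=snap('top');g=snap('side')
def yaw(P,Q): d=(P-Q)[:2]; d=d*np.sign(d[1]); return np.degrees(np.arctan2(-d[0],d[1]))
c=f['color'];print(c[205,360],c[147,247],c[152,247],c[140,247],c[165,247],c[205,345:350])
def mask(f,box,t=70,sat=40):
    c=f['color'].astype(int); m=((c.max(2)-c.min(2)<sat)&(c.max(2)<t)).astype(np.uint8)
    M=np.zeros_like(m); x0,y0,x1,y1=box; M[y0:y1,x0:x1]=m[y0:y1,x0:x1]; return M
m=mask(f,(320,165,405,245)); k=max(cv2.findContours(m,0,1)[0],key=cv2.contourArea); r=cv2.minAreaRect(k); b=[onz(f,*q,4) for q in cv2.boxPoints(r)]; print('mat',r,np.array(b),onz(f,*r[0],4)); 
# lamp body (greyish, any brightness)
m=mask(f,(222,132,275,180),200,45); k=max(cv2.findContours(m,0,1)[0],key=cv2.contourArea); r=cv2.minAreaRect(k); print('lamp',r,cv2.boxPoints(r))
for y in range(136,174): print(y,' '.join('%3d'%v for v in c[y,226:268:2].mean(1)))
gc=g['color']
print('side')
for y in range(160,198): print(y,' '.join('%3d'%v for v in gc[y,278:312].mean(1)))
E
```

```text
[52 49 44] [87 66 49] [137 124 116] [174 159 152] [105  86  76] [[55 49 40]
 [59 54 44]
 [54 46 38]
 [58 49 47]
 [54 49 41]]
mat ((360.77166748046875, 205.23411560058594), (55.72895812988281, 54.66455841064453), 8.746162414550781) [[ 441.6 -223.     4. ]
 [ 594.9 -247.3    4. ]
 [ 573.4 -403.5    4. ]
 [ 420.7 -376.8    4. ]] [ 507.  -312.6    4. ]
lamp ((245.42311096191406, 154.61538696289062), (31.256752014160156, 30.140439987182617), 7.125016689300537) [[228.  167.6]
 [231.8 137.7]
 [262.8 141.6]
 [259.1 171.5]]
136 152 188 204 203 209 211 210 206 205 203 182 165 168 166 157 155 157 156 158 160 161
137 165 169 159 151 196 207 202 208 208 210 208 204 203 189 170 174 162 155 159 157 156
138 205 207 193 141 156 149 156 188 196 206 203 211 212 209 210 211 187 168 165 156 147
139 206 208 207 165 153 151 151 161 162 173 165 191 210 207 207 211 208 209 196 179 163
140 200 202 207 158 166 170 168 168 163 163 156 165 170 170 158 191 212 210 211 208 207
141 204 203 202 140 172 175 173 174 170 168 169 172 162 159 160 175 171 185 208 213 212
142 209 208 195 122 160 166 164 170 178 175 176 175
[... 7389 characters left out ...]

193  71  69  62  59  58  60  70  92 107 116 118 120 122 124 119  95  63  48  49  58  88 122 133 134 132 129 125 117 106  97  96  96  95  96
194  72  69  61  57  57  58  67  89 110 124 130 131 134 136 133 118  87  70  75  80  97 117 124 122 119 117 113 105  99 106 103  98  96  96
195  75  71  63  59  58  59  63  84 111 127 130 130 129 127 126 118 104  97  98  99 103 110 112 112 111 109 107  99 100 119 110  99  97  96
196  84  78  65  58  58  58  62  75  99 114 116 114 114 113 112 110 107 105 106 106 106 107 108 108 108 108 106 100 105 124 114 102  98  97
197  90  82  67  59  58  58  60  71  92 104 107 107 106 106 107 106 106 106 106 106 107 107 107 107 108 107 106 102 109 128 123 107  99  98
```

Emit:
move_arm([
  {"tz": -4},
  {"tz": -4},
  {"tz": -0.4, "wz": 0.123},
  {"tz": -0.4, "wz": 0.123},
  {"tz": -0.4, "wz": 0.123},
  {"tz": -0.4, "wz": 0.123},
  {"tz": -0.4, "wz": 0.123},
  {"tz": -0.4, "wz": 0.123},
  {"tz": -0.4, "wz": 0.123},
  {"tz": -0.4, "wz": 0.123},
  {"tz": -0.4, "wz": 0.123},
  {"tz": -0.4, "wz": 0.123},
])

```text
schema error: expected keys tx, ty, tz, wx, wy, wz
```

Emit:
move_arm([
  {"tx": -2.33, "ty": 2.18},
  {"tx": -2.33, "ty": 2.18},
  {"tx": -2.33, "ty": 2.18},
  {"tx": -2.33, "ty": 2.18},
  {"tx": -2.33, "ty": 2.18},
  {"tx": -2.33, "ty": 2.18},
  {"tx": -2.33, "ty": 2.18},
  {"tx": -2.33, "ty": 2.18},
  {"tx": -2.33, "ty": 2.18},
  {"tx": -2.33, "ty": 2.18},
  {"tx": -2.33, "ty": 2.18},
  {"tx": -2.33, "ty": 2.18},
])

```text
schema error: expected keys tx, ty, tz, wx, wy, wz
```

Emit:
move_arm([
  {"tx": -2.33, "ty": 2.18},
  {"tx": -2.33, "ty": 2.18},
  {"tx": -2.33, "ty": 2.18},
  {"tx": -2.33, "ty": 2.18},
  {"tx": -2.33, "ty": 2.18},
  {"tx": -2.33, "ty": 2.18},
  {"tx": -2.33, "ty": 2.18},
  {"tx": -2.33, "ty": 2.18},
  {},
  {},
])

```text
schema error: expected keys tx, ty, tz, wx, wy, wz
```

Emit:
move_arm([
  {"tx": 0, "ty": 0, "tz": -4, "wx": 0, "wy": 0, "wz": 0},
  {"tx": 0, "ty": 0, "tz": -4, "wx": 0, "wy": 0, "wz": 0},
  {"tx": 0, "ty": 0, "tz": -0.4, "wx": 0, "wy": 0, "wz": 0.123},
  {"tx": 0, "ty": 0, "tz": -0.4, "wx": 0, "wy": 0, "wz": 0.123},
  {"tx": 0, "ty": 0, "tz": -0.4, "wx": 0, "wy": 0, "wz": 0.123},
  {"tx": 0, "ty": 0, "tz": -0.4, "wx": 0, "wy": 0, "wz": 0.123},
  {"tx": 0, "ty": 0, "tz": -0.4, "wx": 0, "wy": 0, "wz": 0.123},
  {"tx": 0, "ty": 0, "tz": -0.4, "wx": 0, "wy": 0, "wz": 0.123},
  {"tx": 0, "ty": 0, "tz": -0.4, "wx": 0, "wy": 0, "wz": 0.123},
  {"tx": 0, "ty": 0, "tz": -0.4, "wx": 0, "wy": 0, "wz": 0.123},
  {"tx": 0, "ty": 0, "tz": -0.4, "wx": 0, "wy": 0, "wz": 0.123},
  {"tx": 0, "ty": 0, "tz": -0.4, "wx": 0, "wy": 0, "wz": 0.123},
])

```text
time_s: 1.3
ee_pos: [246.3, 519.5, 306.6]
ee_rot: [-180.0, 0.0, 83.8]
force: [-0.2, -0.0, 0.2]
gripper_width: 91.1
gripper_force: 0.0
```

Emit:
move_arm([
  {"tx": -2.33, "ty": 2.18, "tz": 0, "wx": 0, "wy": 0, "wz": 0},
  {"tx": -2.33, "ty": 2.18, "tz": 0, "wx": 0, "wy": 0, "wz": 0},
  {"tx": -2.33, "ty": 2.18, "tz": 0, "wx": 0, "wy": 0, "wz": 0},
  {"tx": -2.33, "ty": 2.18, "tz": 0, "wx": 0, "wy": 0, "wz": 0},
  {"tx": -2.33, "ty": 2.18, "tz": 0, "wx": 0, "wy": 0, "wz": 0},
  {"tx": -2.33, "ty": 2.18, "tz": 0, "wx": 0, "wy": 0, "wz": 0},
  {"tx": -2.33, "ty": 2.18, "tz": 0, "wx": 0, "wy": 0, "wz": 0},
  {"tx": -2.33, "ty": 2.18, "tz": 0, "wx": 0, "wy": 0, "wz": 0},
  {"tx": -2.33, "ty": 2.18, "tz": 0, "wx": 0, "wy": 0, "wz": 0},
  {"tx": -2.33, "ty": 2.18, "tz": 0, "wx": 0, "wy": 0, "wz": 0},
  {"tx": -2.33, "ty": 2.18, "tz": 0, "wx": 0, "wy": 0, "wz": 0},
  {"tx": -2.33, "ty": 2.18, "tz": 0, "wx": 0, "wy": 0, "wz": 0},
])

```text
time_s: 2.3
ee_pos: [478.8, 213.3, 306.5]
ee_rot: [180.0, -0.0, 84.2]
force: [-0.4, -0.0, -0.5]
gripper_width: 91.5
gripper_force: 0.0
```

Emit:
move_arm([
  {"tx": -2.33, "ty": 2.18, "tz": 0, "wx": 0, "wy": 0, "wz": 0},
  {"tx": -2.33, "ty": 2.18, "tz": 0, "wx": 0, "wy": 0, "wz": 0},
  {"tx": -2.33, "ty": 2.18, "tz": 0, "wx": 0, "wy": 0, "wz": 0},
  {"tx": -2.33, "ty": 2.18, "tz": 0, "wx": 0, "wy": 0, "wz": 0},
  {"tx": -2.33, "ty": 2.18, "tz": 0, "wx": 0, "wy": 0, "wz": 0},
  {"tx": -2.33, "ty": 2.18, "tz": 0, "wx": 0, "wy": 0, "wz": 0},
  {"tx": -2.33, "ty": 2.18, "tz": 0, "wx": 0, "wy": 0, "wz": 0},
  {"tx": -2.33, "ty": 2.18, "tz": 0, "wx": 0, "wy": 0, "wz": 0},
  {"tx": 0, "ty": 0, "tz": 0, "wx": 0, "wy": 0, "wz": 0},
  {"tx": 0, "ty": 0, "tz": 0, "wx": 0, "wy": 0, "wz": 0},
])

```text
time_s: 3.13
ee_pos: [633.1, 10.4, 305.4]
ee_rot: [-179.9, -0.0, 84.0]
force: [-0.3, -0.1, 0.2]
gripper_width: 90.9
gripper_force: 0.0
```

```bash
cat >> h.py <<'E'
from scipy.spatial.transform import Rotation as Ro
def go(P):
    s=env.state(); R=Ro.from_euler('xyz',s['ee_rot'],degrees=True).as_matrix()
    return np.round(R.T@(np.array(P)-s['ee_pos'])/10,2)
E
python3 - <<'E'
from h import *
f=snap('top'); P=onz(f,246.8,147.7,175); print(P, onz(f,246.8,146.9,176)); s=env.state(); print(s['ee_pos'],s['ee_rot'],s['time_s'],s['qpos']); print(go([P[0],P[1],151]))
E
```

```text
[629.27893277   9.19320302 175.        ] [631.06791676   9.21832616 176.        ]
[632.49025079  11.47102186 305.87486636] [-1.79920230e+02 -3.38986847e-02  8.41035386e+01] 3.1833 [-2.66710863e-02  2.13862102e+01  6.82173793e+01  4.18802709e-02
  9.04722954e+01  5.87008424e+00]
[-0.27 -0.27 15.49]
```

Emit:
move_arm([
  {"tx": -0.2, "ty": -0.2, "tz": 1.5, "wx": 0, "wy": 0, "wz": 0},
  {"tx": 0, "ty": 0, "tz": 3, "wx": 0, "wy": 0, "wz": 0},
  {"tx": 0, "ty": 0, "tz": 3, "wx": 0, "wy": 0, "wz": 0},
  {"tx": 0, "ty": 0, "tz": 2.5, "wx": 0, "wy": 0, "wz": 0},
  {"tx": 0, "ty": 0, "tz": 1.8, "wx": 0, "wy": 0, "wz": 0},
  {"tx": 0, "ty": 0, "tz": 1.2, "wx": 0, "wy": 0, "wz": 0},
  {"tx": 0, "ty": 0, "tz": 1.2, "wx": 0, "wy": 0, "wz": 0},
  {"tx": 0, "ty": 0, "tz": 1.2, "wx": 0, "wy": 0, "wz": 0},
  {"tx": 0, "ty": 0, "tz": 0, "wx": 0, "wy": 0, "wz": 0},
], gripper=6)

```text
time_s: 3.93
ee_pos: [628.1, 11.3, 150.4]
ee_rot: [-179.7, 0.0, 84.3]
force: [-0.4, 0.1, -0.0]
gripper_width: 60.3
gripper_force: 0.0
```

Emit:
move_arm([
  {"tx": 0, "ty": 0, "tz": 0, "wx": 0, "wy": 0, "wz": 0},
  {"tx": 0, "ty": 0, "tz": 0, "wx": 0, "wy": 0, "wz": 0},
  {"tx": 0, "ty": 0, "tz": 0, "wx": 0, "wy": 0, "wz": 0},
  {"tx": 0, "ty": 0, "tz": 0, "wx": 0, "wy": 0, "wz": 0},
  {"tx": 0, "ty": 0, "tz": 0, "wx": 0, "wy": 0, "wz": 0},
  {"tx": 0, "ty": 0, "tz": 0, "wx": 0, "wy": 0, "wz": 0},
  {"tx": 0, "ty": 0, "tz": 0, "wx": 0, "wy": 0, "wz": 0},
  {"tx": 0, "ty": 0, "tz": 0, "wx": 0, "wy": 0, "wz": 0},
  {"tx": 0, "ty": 0, "tz": 0, "wx": 0, "wy": 0, "wz": 0},
  {"tx": 0, "ty": 0, "tz": 0, "wx": 0, "wy": 0, "wz": 0},
], gripper=0, force=40)

```text
time_s: 4.77
ee_pos: [630.4, 9.7, 152.4]
ee_rot: [-180.0, -0.0, 84.2]
force: [-0.2, 0.1, 0.3]
gripper_width: 0.0
gripper_force: 0.0
```

```bash
python3 - <<'E'
from h import *
t=snap('top')['color'][...,::-1]; s=snap('side')['color'][...,::-1]
a=cv2.resize(t[110:210,200:300],(400,400),interpolation=2); b=cv2.resize(s[110:250,225:325][:100+0],(400,400),interpolation=2)
b=cv2.resize(s[130:250,225:345],(400,400),interpolation=2)
cv2.imwrite('pics/c2.png',np.hstack([a,b]))
E
```

```text
(no output)
```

View pics/c2.png

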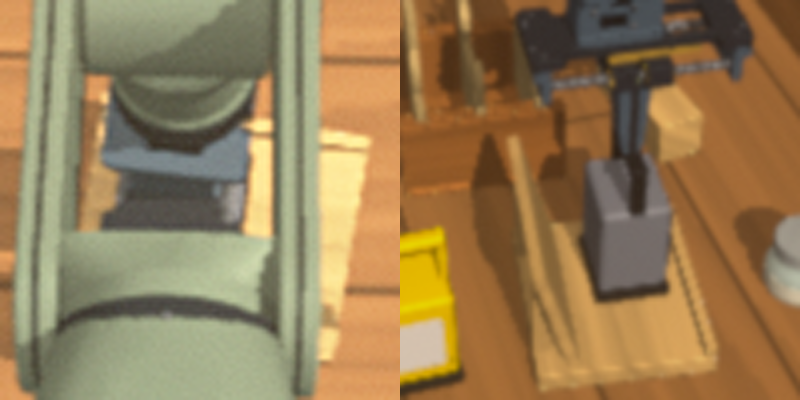

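The top panel is mostly hidden by the arm. In the side panel the fingers, near (628,150), have closed beside the handle instead of around it, and the lamp still stands undisturbed. I'll check the offset numerically.

```bash
python3 - <<'E'
from h import *
np.set_printoptions(precision=1,suppress=True)
f=snap('top');g=snap('side'); s=env.state(); print(s['ee_pos'],s['gripper_width'])
print('body top ctr',onz(f,246,151.1,128), 'handle',onz(f,246.8,147,176))
print('tcp side px',proj(g,s['ee_pos']), 'tcp+40',proj(g,s['ee_pos']+[0,0,40]))
print('foot corners side', onz(g,*S(330,460),20),onz(g,*S(422,450),20))
print('handle px pred', proj(g,np.array([[631,10,176],[636,42,176],[626,-22,176],[626,-32,128]])))
a=cv2.imread('pics/side0.png').astype(int); d=np.abs(a-g['color'][...,::-1]).sum(2)
# finger pixels now
for y in range(160,182): print(y,' '.join('%3d'%v for v in g['color'][y,278:312].mean(1)))
E
```

```text
[630.4   9.8 152.4] 0.3591156091260816
body top ctr [630.5  11.7 128. ] handle [630.8   9.2 176. ]
tcp side px [[292.8 178.7]] tcp+40 [[293.3 168.1]]
foot corners side [594.7 -18.6  20. ] [662.7 -29.2  20. ]
handle px pred [[293.3 172.4]
 [291.2 165.3]
 [295.5 179.8]
 [295.9 194.5]]
160  97 100 102 103 102 102 101 101  99  85  64  50  56  74  80  76  61  48  58  74  83 106 142 156 155 152 150 148 146 147 148 152 154 147
161  97  98 101 103 103 101 101 102 101  92  69  51  56  74  80  76  61  49  57  74  85 112 150 160 158 154 152 149 148 146 147 149 153 155
162  97  97  99 102 103 102 102 101  99  93  71  51  56  74  80  76  60  49  57  75  86 115 152 162 162 158 155 152 149 147 147 147 150 154
163  98  97  96  99  99 100  97  94  93  86  68  52  55  74  80  76  59  48  60  76  86 113 151 163 164 161 157 154 152 150 148 149 150 154
164  94  91  91  91  90  89  86  86  86  84  68  52  55  74  81  75  57  49  61  76  83 102 138 159 164 163 161 157 154 151 150 150 151 155
165  86  83  82  84  87  90  92  94  94  89  70  51  56  73  80  75  57  48  62  76  82  88 113 145 160 165 163 160 
[... 1563 characters left out ...]

177  75  75  74  79  91 101 101  95  90  83  63  49  49  56  49  41  39  39  41  64  99 107  96  87  99 124 130 128 127 124 119 116 110 103
178  76  76  77  86 101 111 111 104  90  81  74  71  74  81  67  46  39  40  40  54  83 104 103  95  98 114 110 103 108 112 111 108 105 102
179  76  76  77  91 107 114 114 108  91  82  79  79  81  84  75  52  40  40  40  45  67  97 107 103  98 102  98  88  91 103 108 107 105 103
180  75  75  75  91 106 113 114 109  91  81  80  80  81  85  88  65  43  40  41  43  54  84 106 111 101  98  97  89  84  95 107 109 106 104
181  76  74  73  85 102 111 113 109  95  88  83  80  81  86  93  74  49  43  46  46  54  80 105 109  99  96  97  95  86  87 100 108 108 105
```

Emit:
move_arm([
  {"tx": 0, "ty": 0, "tz": -2, "wx": 0, "wy": 0, "wz": 0},
  {"tx": 0, "ty": 0, "tz": -3, "wx": 0, "wy": 0, "wz": 0},
  {"tx": 0, "ty": 0, "tz": -3, "wx": 0, "wy": 0, "wz": 0},
  {"tx": 0, "ty": 0, "tz": 0, "wx": 0, "wy": 0, "wz": 0},
  {"tx": 0, "ty": 0, "tz": 0, "wx": 0, "wy": 0, "wz": 0},
])

```text
time_s: 5.38
ee_pos: [631.5, 9.8, 234.6]
ee_rot: [179.7, -0.0, 84.2]
force: [-0.0, -0.2, -0.3]
gripper_width: 0.4
gripper_force: 0.0
```

```bash
python3 - <<'E'
from h import *
np.set_printoptions(precision=1,suppress=True)
g=snap('side'); s=env.state(); p=s['ee_pos']; print(p,s['gripper_width'])
print('tcp px',proj(g,p))
im=g['color'][...,::-1].copy()
k=5; x0,y0=235,105
b=cv2.resize(im[y0:y0+115,x0:x0+115],None,fx=k,fy=k,interpolation=2)
for q in [[0,0,0],[0,-16,0],[0,0,79],[0,-16,79]]:
    u=proj(g,p+q)[0]; u=(u-[x0,y0]+.5)*k-.5; print(q,u); cv2.drawMarker(b,tuple(int(v) for v in u),(0,0,255),0,10,1)
cv2.imwrite('pics/c3.png',b)
E
```

```text
[630.5   9.8 232.7] 0.5490762361122928
tcp px [[294.  156.8]]
[0, 0, 0] [296.9 260.9]
[0, -16, 0] [306.9 278. ]
[0, 0, 79] [303.4 141.1]
[0, -16, 79] [314.1 157.8]
```

View pics/c3.png

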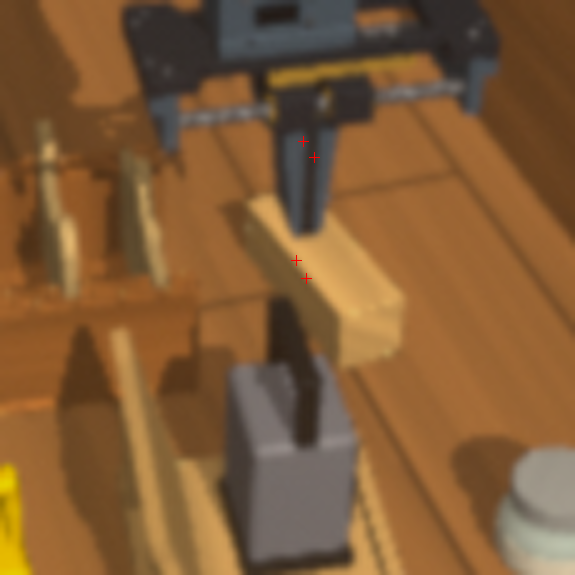

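The crop shows the closed finger tips at (308,233), but the reported TCP projects to (307,278). So the real tips sit about 30 mm higher than reported (a pure z shift fits). The fingers closed just above the bar. I'll go lower carefully.

Emit:
move_arm([
  {"tx": 0, "ty": 0, "tz": 0, "wx": 0, "wy": 0, "wz": 0},
  {"tx": 0, "ty": 0, "tz": 0, "wx": 0, "wy": 0, "wz": 0},
  {"tx": 0, "ty": 0, "tz": 0, "wx": 0, "wy": 0, "wz": 0},
  {"tx": 0, "ty": 0, "tz": 0, "wx": 0, "wy": 0, "wz": 0},
  {"tx": 0, "ty": 0, "tz": 2, "wx": 0, "wy": 0, "wz": 0},
  {"tx": 0, "ty": 0, "tz": 2, "wx": 0, "wy": 0, "wz": 0},
  {"tx": 0, "ty": 0, "tz": 2, "wx": 0, "wy": 0, "wz": 0},
  {"tx": 0, "ty": 0, "tz": 1.4, "wx": 0, "wy": 0, "wz": 0},
  {"tx": 0, "ty": 0, "tz": 1, "wx": 0, "wy": 0, "wz": 0},
  {"tx": 0, "ty": 0, "tz": 1, "wx": 0, "wy": 0, "wz": 0},
  {"tx": 0, "ty": 0, "tz": 0.8, "wx": 0, "wy": 0, "wz": 0},
  {"tx": 0, "ty": 0, "tz": 0, "wx": 0, "wy": 0, "wz": 0},
], gripper=6)

```text
time_s: 6.43
ee_pos: [629.6, 9.8, 128.8]
ee_rot: [-179.8, 0.0, 84.2]
force: [-0.5, 0.5, -0.8]
gripper_width: 60.3
gripper_force: 0.0
```

Emit:
move_arm([
  {"tx": 0, "ty": 0, "tz": 0, "wx": 0, "wy": 0, "wz": 0},
  {"tx": 0, "ty": 0, "tz": 0, "wx": 0, "wy": 0, "wz": 0},
  {"tx": 0, "ty": 0, "tz": 0, "wx": 0, "wy": 0, "wz": 0},
  {"tx": 0, "ty": 0, "tz": 0, "wx": 0, "wy": 0, "wz": 0},
  {"tx": 0, "ty": 0, "tz": 0, "wx": 0, "wy": 0, "wz": 0},
  {"tx": 0, "ty": 0, "tz": 0, "wx": 0, "wy": 0, "wz": 0},
  {"tx": 0, "ty": 0, "tz": 0, "wx": 0, "wy": 0, "wz": 0},
  {"tx": 0, "ty": 0, "tz": 0, "wx": 0, "wy": 0, "wz": 0},
], gripper=0, force=10)

```text
time_s: 7.1
ee_pos: [630.7, 9.8, 130.6]
ee_rot: [180.0, -0.0, 84.2]
force: [0.7, -0.0, 0.5]
gripper_width: 15.8
gripper_force: 10.0
```

Emit:
move_arm([
  {"tx": 0, "ty": 0, "tz": 0, "wx": 0, "wy": 0, "wz": 0},
  {"tx": 0, "ty": 0, "tz": 0, "wx": 0, "wy": 0, "wz": 0},
  {"tx": 0, "ty": 0, "tz": 0.3, "wx": 0, "wy": 0, "wz": 0},
  {"tx": 0, "ty": 0, "tz": 0.3, "wx": 0, "wy": 0, "wz": 0},
  {"tx": 0, "ty": 0, "tz": 0, "wx": 0, "wy": 0, "wz": 0},
  {"tx": 0, "ty": 0, "tz": 0, "wx": 0, "wy": 0, "wz": 0},
], gripper=3)

```text
time_s: 7.6
ee_pos: [630.1, 9.8, 124.0]
ee_rot: [-179.9, 0.0, 84.2]
force: [-0.7, -0.1, -1.0]
gripper_width: 30.1
gripper_force: 0.0
```

Emit:
move_arm([
  {"tx": 0, "ty": 0, "tz": 0, "wx": 0, "wy": 0, "wz": 0},
  {"tx": 0, "ty": 0, "tz": 0, "wx": 0, "wy": 0, "wz": 0},
  {"tx": 0, "ty": 0, "tz": 0, "wx": 0, "wy": 0, "wz": 0},
  {"tx": 0, "ty": 0, "tz": 0, "wx": 0, "wy": 0, "wz": 0},
  {"tx": 0, "ty": 0, "tz": 0, "wx": 0, "wy": 0, "wz": 0},
  {"tx": 0, "ty": 0, "tz": 0, "wx": 0, "wy": 0, "wz": 0},
], gripper=0, force=45)

```text
time_s: 8.1
ee_pos: [630.6, 9.8, 124.5]
ee_rot: [180.0, -0.0, 84.2]
force: [-0.5, -0.5, -0.2]
gripper_width: 15.6
gripper_force: 45.0
```

Emit:
move_arm([
  {"tx": 0, "ty": 0, "tz": -0.5, "wx": 0, "wy": 0, "wz": 0},
  {"tx": 0, "ty": 0, "tz": -1, "wx": 0, "wy": 0, "wz": 0},
  {"tx": 0, "ty": 0, "tz": -2, "wx": 0, "wy": 0, "wz": 0},
  {"tx": 0, "ty": 0, "tz": -2, "wx": 0, "wy": 0, "wz": 0},
  {"tx": 0, "ty": 0, "tz": -2, "wx": 0, "wy": 0, "wz": 0},
  {"tx": 0, "ty": 0, "tz": -1.5, "wx": 0, "wy": 0, "wz": 0},
  {"tx": 0, "ty": 0, "tz": -1, "wx": 0, "wy": 0, "wz": 0},
  {"tx": 0, "ty": 0, "tz": 0, "wx": 0, "wy": 0, "wz": 0},
  {"tx": 0, "ty": 0, "tz": 0, "wx": 0, "wy": 0, "wz": 0},
])

```text
time_s: 8.85
ee_pos: [630.3, 9.8, 224.6]
ee_rot: [180.0, -0.0, 84.2]
force: [-0.2, 0.1, -4.8]
gripper_width: 15.9
gripper_force: 45.0
```

Emit:
move_arm([
  {"tx": -1, "ty": -0.27, "tz": 0, "wx": 0, "wy": 0, "wz": 0},
  {"tx": -2, "ty": -0.54, "tz": 0, "wx": 0, "wy": 0, "wz": 0},
  {"tx": -3, "ty": -0.81, "tz": 0, "wx": 0, "wy": 0, "wz": 0},
  {"tx": -3.4, "ty": -0.92, "tz": 0, "wx": 0, "wy": 0, "wz": 0},
  {"tx": -3.4, "ty": -0.92, "tz": 0, "wx": 0, "wy": 0, "wz": 0},
  {"tx": -3.4, "ty": -0.92, "tz": 0, "wx": 0, "wy": 0, "wz": 0},
  {"tx": -3.4, "ty": -0.92, "tz": 0, "wx": 0, "wy": 0, "wz": 0},
  {"tx": -3.4, "ty": -0.92, "tz": 0, "wx": 0, "wy": 0, "wz": 0},
  {"tx": -3.4, "ty": -0.92, "tz": 0, "wx": 0, "wy": 0, "wz": 0},
  {"tx": -3, "ty": -0.81, "tz": 0, "wx": 0, "wy": 0, "wz": 0},
  {"tx": -2.4, "ty": -0.65, "tz": 0, "wx": 0, "wy": 0, "wz": 0},
  {"tx": -1.5, "ty": -0.41, "tz": 0, "wx": 0, "wy": 0, "wz": 0},
])

```text
time_s: 9.85
ee_pos: [504.2, -315.2, 222.8]
ee_rot: [-179.8, 0.0, 84.0]
force: [-0.3, -1.0, -3.3]
gripper_width: 15.7
gripper_force: 45.0
```

Emit:
move_arm([
  {"tx": 0, "ty": 0, "tz": 0, "wx": 0, "wy": 0, "wz": 0},
  {"tx": 0, "ty": 0, "tz": 1, "wx": 0, "wy": 0, "wz": 0},
  {"tx": 0, "ty": 0, "tz": 2, "wx": 0, "wy": 0, "wz": 0},
  {"tx": 0, "ty": 0, "tz": 2, "wx": 0, "wy": 0, "wz": 0},
  {"tx": 0, "ty": 0, "tz": 2, "wx": 0, "wy": 0, "wz": 0},
  {"tx": 0, "ty": 0, "tz": 2, "wx": 0, "wy": 0, "wz": 0},
  {"tx": 0, "ty": 0, "tz": 1, "wx": 0, "wy": 0, "wz": 0},
  {"tx": 0, "ty": 0, "tz": 0.6, "wx": 0, "wy": 0, "wz": 0},
  {"tx": 0, "ty": 0, "tz": 0, "wx": 0, "wy": 0, "wz": 0},
  {"tx": 0, "ty": 0, "tz": 0, "wx": 0, "wy": 0, "wz": 0},
])

```text
time_s: 10.68
ee_pos: [507.4, -312.2, 118.8]
ee_rot: [180.0, 0.0, 84.2]
force: [0.8, 0.1, -3.0]
gripper_width: 15.8
gripper_force: 45.0
```

Emit:
move_arm([
  {"tx": 0, "ty": 0, "tz": 0.3, "wx": 0, "wy": 0, "wz": 0},
  {"tx": 0, "ty": 0, "tz": 0.3, "wx": 0, "wy": 0, "wz": 0},
  {"tx": 0, "ty": 0, "tz": 0.2, "wx": 0, "wy": 0, "wz": 0},
  {"tx": 0, "ty": 0, "tz": 0, "wx": 0, "wy": 0, "wz": 0},
  {"tx": 0, "ty": 0, "tz": 0, "wx": 0, "wy": 0, "wz": 0},
])

```text
time_s: 11.1
ee_pos: [506.9, -312.3, 110.5]
ee_rot: [180.0, -0.0, 84.2]
force: [0.4, -0.6, -2.8]
gripper_width: 15.3
gripper_force: 45.0
```

Emit:
move_arm([
  {"tx": 0, "ty": 0, "tz": 0.1, "wx": 0, "wy": 0, "wz": 0},
  {"tx": 0, "ty": 0, "tz": 0, "wx": 0, "wy": 0, "wz": 0},
  {"tx": 0, "ty": 0, "tz": 0, "wx": 0, "wy": 0, "wz": 0},
])

```text
time_s: 11.35
ee_pos: [506.9, -312.3, 109.5]
ee_rot: [180.0, -0.0, 84.2]
force: [0.1, 0.8, -3.2]
gripper_width: 15.4
gripper_force: 45.0
```

Emit:
move_arm([
  {"tx": 0, "ty": 0, "tz": 0.1, "wx": 0, "wy": 0, "wz": 0},
  {"tx": 0, "ty": 0, "tz": 0, "wx": 0, "wy": 0, "wz": 0},
  {"tx": 0, "ty": 0, "tz": 0, "wx": 0, "wy": 0, "wz": 0},
])

```text
time_s: 11.6
ee_pos: [507.1, -312.4, 108.6]
ee_rot: [180.0, 0.0, 84.2]
force: [0.6, -0.3, -3.5]
gripper_width: 15.8
gripper_force: 45.0
```

Emit:
move_arm([
  {"tx": 0, "ty": 0, "tz": 0.1, "wx": 0, "wy": 0, "wz": 0},
  {"tx": 0, "ty": 0, "tz": 0, "wx": 0, "wy": 0, "wz": 0},
  {"tx": 0, "ty": 0, "tz": 0, "wx": 0, "wy": 0, "wz": 0},
])

```text
time_s: 11.85
ee_pos: [507.6, -312.6, 108.4]
ee_rot: [179.9, 0.0, 84.2]
force: [-0.8, -0.2, 3.7]
gripper_width: 15.8
gripper_force: 45.0
```

Emit:
move_arm([
  {"tx": 0, "ty": 0, "tz": 0.1, "wx": 0, "wy": 0, "wz": 0},
  {"tx": 0, "ty": 0, "tz": 0, "wx": 0, "wy": 0, "wz": 0},
  {"tx": 0, "ty": 0, "tz": 0, "wx": 0, "wy": 0, "wz": 0},
])

```text
time_s: 12.1
ee_pos: [508.0, -312.6, 108.4]
ee_rot: [179.8, 0.1, 84.2]
force: [-0.4, 1.1, 8.6]
gripper_width: 15.5
gripper_force: 45.0
```

Contact at z about 108.5, as expected. Release and rise, then check both the lamp and the template.

Emit:
move_arm([
  {"tx": 0, "ty": 0, "tz": -0.1, "wx": 0, "wy": 0, "wz": 0},
  {"tx": 0, "ty": 0, "tz": 0, "wx": 0, "wy": 0, "wz": 0},
  {"tx": 0, "ty": 0, "tz": 0, "wx": 0, "wy": 0, "wz": 0},
  {"tx": 0, "ty": 0, "tz": 0, "wx": 0, "wy": 0, "wz": 0},
  {"tx": 0, "ty": 0, "tz": 0, "wx": 0, "wy": 0, "wz": 0},
  {"tx": 0, "ty": 0, "tz": 0, "wx": 0, "wy": 0, "wz": 0},
], gripper=6)

```text
time_s: 12.6
ee_pos: [506.8, -312.2, 107.1]
ee_rot: [-180.0, -0.0, 84.2]
force: [0.1, -0.0, -0.3]
gripper_width: 52.7
gripper_force: 0.0
```

Emit:
move_arm([
  {"tx": 0, "ty": 0, "tz": -1, "wx": 0, "wy": 0, "wz": 0},
  {"tx": 0, "ty": 0, "tz": -2, "wx": 0, "wy": 0, "wz": 0},
  {"tx": 0, "ty": 0, "tz": -3, "wx": 0, "wy": 0, "wz": 0},
  {"tx": 0, "ty": 0, "tz": -4, "wx": 0, "wy": 0, "wz": 0},
  {"tx": 0, "ty": 0, "tz": -4, "wx": 0, "wy": 0, "wz": 0},
  {"tx": 0, "ty": 0, "tz": -3, "wx": 0, "wy": 0, "wz": 0},
  {"tx": 0, "ty": 0, "tz": -3, "wx": 0, "wy": 0, "wz": 0},
  {"tx": 0, "ty": 0, "tz": 0, "wx": 0, "wy": 0, "wz": 0},
  {"tx": 0, "ty": 0, "tz": 0, "wx": 0, "wy": 0, "wz": 0},
])

```text
time_s: 13.35
ee_pos: [507.6, -312.7, 310.2]
ee_rot: [179.7, 0.1, 84.2]
force: [-0.4, 0.2, -0.9]
gripper_width: 60.0
gripper_force: 0.0
```

```bash
python3 - <<'E'
from h import *
np.set_printoptions(precision=1,suppress=True)
f=snap('top','top1.png');g=snap('side','side1.png'); s=env.state(); print(s['ee_pos'],s['ee_rot'],s['time_s'])
t=f['color'][...,::-1]; q=g['color'][...,::-1]
a=cv2.resize(t[150:225,100:200],(800,600),interpolation=2)[:, :800]
A=cv2.resize(t[155:220,108:193],(510,390),interpolation=2)   # scale 6
B=cv2.resize(q[105:205,215:285],(280,400),interpolation=2)   # scale 4
C=cv2.resize(q[230:360,240:340],(200,260),interpolation=2)  # scale 2
im=np.zeros((600,800,3),np.uint8); im[:390,:510]=A; im[:400,515:795]=B; D=cv2.resize(t[130:205,210:300],(270,225)[:2],interpolation=2)
im[:][400-25+0:0]=0
im[392:392+208,0:250]=cv2.resize(t[130:205,210:300],(250,208),interpolation=2)
im[402:600,515:515+152]=cv2.resize(C,(152,198))
cv2.imwrite('pics/c4.png',im)
E
```

```text
[ 506.5 -312.   306.8] [-179.9   -0.    84.2] 13.45
```

View pics/c4.png

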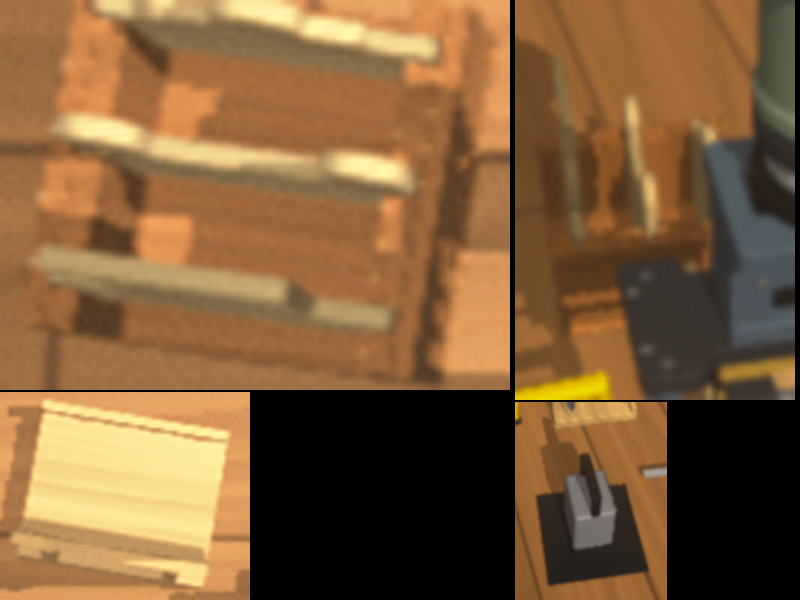

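The lamp stands upright on the mat (lower right panel). In the top panel the wide template's bar runs from (38,258) to (292,295). Converting to positions.

```bash
python3 - <<'E'
from h import *
np.set_printoptions(precision=2,suppress=True)
f=snap('top');g=snap('side')
c=lambda u,v,z:onz(f,(u+.5)/6-.5+108,(v+.5)/6-.5+155,z)
L=c(38,258,192);R=c(292,295,192); print(L,R,(L+R)/2,np.degrees(np.arctan2(-(L-R)[0],(L-R)[1])),np.linalg.norm(L-R))
# upper-edge fit of the strip by intensity gradient
G=cv2.cvtColor(f['color'],cv2.COLOR_RGB2GRAY).astype(float)
# foot line right end and left end at z=97
r=c(392,318,97); print('foot R',r)
# fork/neck slopes for rack yaw, z=137 tops
a=c(60,128,137-0);b=c(412,178,137); print('mid plate',a,b,np.degrees(np.arctan2(-(a-b)[0],(a-b)[1])),np.linalg.norm(a-b))
# rows of strip by columns
for x in range(114,158,4): print(x,G[192:212,x].astype(int))
# lamp check on the mat, side: foot/mat
print('lamp handle expected px',proj(g,[507,-312.5,160]),'foot',proj(g,[507,-312.5,4]))
E
```

```text
[498.66 323.31 192.  ] [485.7  221.91 192.  ] [492.18 272.61 192.  ] -7.282199605316754 102.23165915422626
foot R [484.27 198.88  97.  ]
mid plate [558.92 334.45 137.  ] [540.35 185.69 137.  ] -7.113657160509393 149.91871276520308
114 [116 114 114 116 134 145 152 140 119 116 114 120 114 109 109 116 112  99
 113 121]
118 [114 114 113 117 142 159 159 152 135 134 115 112 120 119 114 114 107 104
 101 106]
122 [100 103 102  93 102 151 163 159 149 133 132 103  69  61  66  63  61  66
  77 105]
126 [ 80  65  66  63  74 117 156 164 157 128 115 116 108  80  66  64  66  66
  67  85]
130 [118 109 103 106  92 106 147 162 163 155 120 104 106 112 111 114 112 113
 111 106]
134 [176 170 160 161 167 165 162 162 164 162 141 109 108 114 110 110 112 112
 114 107]
138 [173 169 164 162 159 157 152 156 163 167 157 123 109 105 108 114 108 113
 116 113]
142 [120 122 121 115 116 121 121 131 162 169 162 149 119 108 109 114 107 111
 116 116]
146 [118 123 126 119 115 120 119 120 147 165 169 164 132 108 112 111 113 111
 113 116]
150 [114 116 125 123 117 116 119 118 128 163 173 169 153 123 109 106 115 108
 111 116]
154 [108 115 121 122 122 114 117 118 122 143 163 163 159 129 114 111 111 113
 111 115]
lamp handle expected px [[289.82 278.01]] foot [[287.6  313.55]]
```

Emit:
move_arm([
  {"tx": 0, "ty": 0, "tz": 0, "wx": 0, "wy": 0, "wz": 0.024},
  {"tx": 3.6, "ty": -0.55, "tz": 0, "wx": 0, "wy": 0, "wz": 0},
  {"tx": 3.6, "ty": -0.55, "tz": 0, "wx": 0, "wy": 0, "wz": 0},
  {"tx": 3.6, "ty": -0.55, "tz": 0, "wx": 0, "wy": 0, "wz": 0},
  {"tx": 3.6, "ty": -0.55, "tz": 0, "wx": 0, "wy": 0, "wz": 0},
  {"tx": 3.6, "ty": -0.55, "tz": 0, "wx": 0, "wy": 0, "wz": 0},
  {"tx": 3.6, "ty": -0.55, "tz": 0, "wx": 0, "wy": 0, "wz": 0},
  {"tx": 3.6, "ty": -0.55, "tz": 0, "wx": 0, "wy": 0, "wz": 0},
  {"tx": 3.6, "ty": -0.55, "tz": 0, "wx": 0, "wy": 0, "wz": 0},
  {"tx": 3.6, "ty": -0.55, "tz": 0, "wx": 0, "wy": 0, "wz": 0},
  {"tx": 3.6, "ty": -0.55, "tz": 0, "wx": 0, "wy": 0, "wz": 0},
  {"tx": 3.6, "ty": -0.55, "tz": 0, "wx": 0, "wy": 0, "wz": 0},
])

```text
time_s: 14.55
ee_pos: [495.9, 89.8, 306.8]
ee_rot: [-179.9, 0.0, 82.7]
force: [1.8, 0.5, 0.3]
gripper_width: 59.7
gripper_force: 0.0
```

Emit:
move_arm([
  {"tx": 3.6, "ty": -0.55, "tz": 0, "wx": 0, "wy": 0, "wz": 0},
  {"tx": 3.6, "ty": -0.55, "tz": 0, "wx": 0, "wy": 0, "wz": 0},
  {"tx": 3.6, "ty": -0.55, "tz": 0, "wx": 0, "wy": 0, "wz": 0},
  {"tx": 3.6, "ty": -0.55, "tz": 0, "wx": 0, "wy": 0, "wz": 0},
  {"tx": 3.6, "ty": -0.55, "tz": 0, "wx": 0, "wy": 0, "wz": 0},
  {"tx": 0, "ty": 0, "tz": 0, "wx": 0, "wy": 0, "wz": 0},
  {"tx": 0, "ty": 0, "tz": 0, "wx": 0, "wy": 0, "wz": 0},
  {"tx": 0, "ty": 0, "tz": 0, "wx": 0, "wy": 0, "wz": 0},
  {"tx": 0, "ty": 0, "tz": 0, "wx": 0, "wy": 0, "wz": 0},
])

```text
time_s: 15.3
ee_pos: [492.0, 269.1, 307.2]
ee_rot: [-180.0, 0.0, 82.7]
force: [-0.1, -0.4, 0.0]
gripper_width: 59.9
gripper_force: 0.0
```

```bash
python3 - <<'E'
from h import *
s=env.state(); print(s['ee_pos'],s['ee_rot'],s['qpos']); print(go([492.2,271.8,128]))
g=snap('side'); p=s['ee_pos']; x0,y0,k=205,80,7
b=cv2.resize(g['color'][y0:y0+85,x0:x0+75,::-1],None,fx=k,fy=k,interpolation=2)
for q in [[0,-16,28],[0,0,28],[0,-16,0]]:
    u=(proj(g,p+q)[0]-[x0,y0]+.5)*k-.5; print(q,u); cv2.drawMarker(b,tuple(int(v) for v in u),(0,0,255),0,10,1)
cv2.imwrite('pics/c5.png',b)
E
```

```text
[491.98799565 269.06908396 307.20883021] [-1.79975582e+02  4.31251070e-02  8.26956797e+01] [ 2.75131279e+01  1.42271821e+01  7.83021663e+01 -2.14829926e-02
  8.75153212e+01  3.48183970e+01]
[ 2.900e-01 -1.000e-02  1.792e+01]
[0, -16, 28] [131.19326587  71.30284291]
[0, 0, 28] [123.37978919  54.08944099]
[0, -16, 0] [136.79987904 130.95632125]
```

View pics/c5.png

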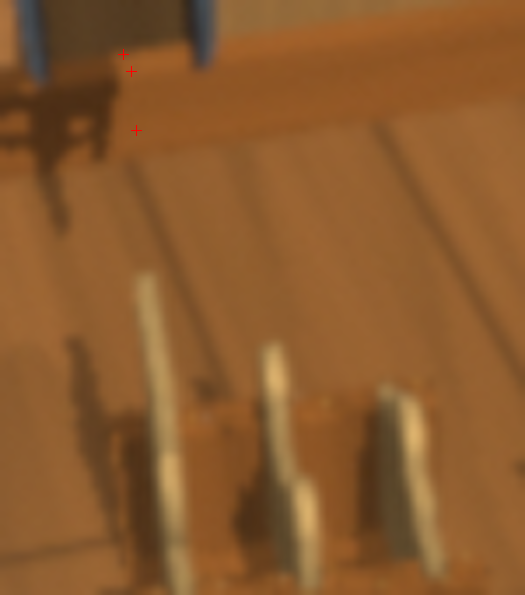

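The crop shows the open fingertips at (40,80) and (205,68), straddling the wide template's top at (147,275). The centre line agrees to within 4 mm, so I'll descend and close softly first.

Emit:
move_arm([
  {"tx": 0.25, "ty": 0, "tz": 2, "wx": 0, "wy": 0, "wz": 0},
  {"tx": 0, "ty": 0, "tz": 3, "wx": 0, "wy": 0, "wz": 0},
  {"tx": 0, "ty": 0, "tz": 3, "wx": 0, "wy": 0, "wz": 0},
  {"tx": 0, "ty": 0, "tz": 3, "wx": 0, "wy": 0, "wz": 0},
  {"tx": 0, "ty": 0, "tz": 2, "wx": 0, "wy": 0, "wz": 0},
  {"tx": 0, "ty": 0, "tz": 2, "wx": 0, "wy": 0, "wz": 0},
  {"tx": 0, "ty": 0, "tz": 1.5, "wx": 0, "wy": 0, "wz": 0},
  {"tx": 0, "ty": 0, "tz": 1.4, "wx": 0, "wy": 0, "wz": 0},
  {"tx": 0, "ty": 0, "tz": 0, "wx": 0, "wy": 0, "wz": 0},
  {"tx": 0, "ty": 0, "tz": 0, "wx": 0, "wy": 0, "wz": 0},
])

```text
time_s: 16.18
ee_pos: [492.3, 271.6, 128.4]
ee_rot: [-180.0, 0.0, 82.7]
force: [-1.2, 0.4, 0.4]
gripper_width: 60.2
gripper_force: 0.0
```

Emit:
move_arm([
  {"tx": 0, "ty": 0, "tz": 0, "wx": 0, "wy": 0, "wz": 0},
  {"tx": 0, "ty": 0, "tz": 0, "wx": 0, "wy": 0, "wz": 0},
  {"tx": 0, "ty": 0, "tz": 0, "wx": 0, "wy": 0, "wz": 0},
  {"tx": 0, "ty": 0, "tz": 0, "wx": 0, "wy": 0, "wz": 0},
  {"tx": 0, "ty": 0, "tz": 0, "wx": 0, "wy": 0, "wz": 0},
  {"tx": 0, "ty": 0, "tz": 0, "wx": 0, "wy": 0, "wz": 0},
  {"tx": 0, "ty": 0, "tz": 0, "wx": 0, "wy": 0, "wz": 0},
  {"tx": 0, "ty": 0, "tz": 0, "wx": 0, "wy": 0, "wz": 0},
  {"tx": 0, "ty": 0, "tz": 0, "wx": 0, "wy": 0, "wz": 0},
  {"tx": 0, "ty": 0, "tz": 0, "wx": 0, "wy": 0, "wz": 0},
], gripper=0, force=6)

```text
time_s: 17.02
ee_pos: [492.9, 272.7, 128.5]
ee_rot: [179.9, -0.0, 82.8]
force: [0.9, 0.0, -1.0]
gripper_width: 9.1
gripper_force: 6.0
```

Emit:
move_arm([
  {"tx": 0, "ty": 0, "tz": 0, "wx": 0, "wy": 0, "wz": 0},
  {"tx": 0, "ty": 0, "tz": 0, "wx": 0, "wy": 0, "wz": 0},
  {"tx": 0, "ty": 0, "tz": -0.5, "wx": 0, "wy": 0, "wz": 0},
  {"tx": 0, "ty": 0, "tz": -0.8, "wx": 0, "wy": 0, "wz": 0},
  {"tx": 0, "ty": 0, "tz": -1, "wx": 0, "wy": 0, "wz": 0},
  {"tx": 0, "ty": 0, "tz": -1, "wx": 0, "wy": 0, "wz": 0},
  {"tx": 0, "ty": 0, "tz": -1, "wx": 0, "wy": 0, "wz": 0},
], force=45)

```text
time_s: 17.6
ee_pos: [493.3, 272.4, 171.5]
ee_rot: [179.9, 0.0, 82.8]
force: [4.9, -0.8, -5.3]
gripper_width: 8.5
gripper_force: 44.9
```

Emit:
move_arm([
  {"tx": 0, "ty": 0, "tz": -1, "wx": 0, "wy": 0, "wz": 0},
  {"tx": 0, "ty": 0, "tz": -1, "wx": 0, "wy": 0, "wz": 0},
  {"tx": 0, "ty": 0, "tz": -1, "wx": 0, "wy": 0, "wz": 0},
  {"tx": 0, "ty": 0, "tz": -1.5, "wx": 0, "wy": 0, "wz": 0},
  {"tx": 0, "ty": 0, "tz": -1.5, "wx": 0, "wy": 0, "wz": 0},
  {"tx": 0, "ty": 0, "tz": -2, "wx": 0, "wy": 0, "wz": 0},
  {"tx": 0, "ty": 0, "tz": -2, "wx": 0, "wy": 0, "wz": 0},
  {"tx": 0, "ty": 0, "tz": -2, "wx": 0, "wy": 0, "wz": 0},
  {"tx": 0, "ty": 0, "tz": -1.5, "wx": 0, "wy": 0, "wz": 0},
  {"tx": 0, "ty": 0, "tz": -1, "wx": 0, "wy": 0, "wz": 0},
  {"tx": 0, "ty": 0, "tz": 0, "wx": 0, "wy": 0, "wz": 0},
  {"tx": 0, "ty": 0, "tz": 0, "wx": 0, "wy": 0, "wz": 0},
])

```text
time_s: 18.6
ee_pos: [491.4, 272.7, 316.3]
ee_rot: [-179.9, 0.0, 82.8]
force: [0.9, 0.7, -2.8]
gripper_width: 9.2
gripper_force: 45.0
```

Emit:
move_arm([
  {"tx": 0, "ty": 0, "tz": 0, "wx": -0.065, "wy": 0, "wz": 0},
  {"tx": 0, "ty": 0, "tz": 0, "wx": -0.065, "wy": 0, "wz": 0},
  {"tx": 0, "ty": 0, "tz": 0, "wx": -0.066, "wy": 0, "wz": 0},
  {"tx": 0, "ty": 0, "tz": 0, "wx": -0.066, "wy": 0, "wz": 0},
  {"tx": 0, "ty": 0, "tz": 0, "wx": 0, "wy": 0, "wz": 0},
  {"tx": 0, "ty": 0, "tz": 0, "wx": 0, "wy": 0, "wz": 0},
])

```text
time_s: 19.1
ee_pos: [490.6, 272.5, 315.2]
ee_rot: [165.2, 0.1, 82.9]
force: [0.9, 0.1, -2.4]
gripper_width: 8.7
gripper_force: 45.0
```

```bash
cat >> h.py <<'E'
def want(y=-8.3,t=15): # tool rotation for the leaning plate
    a,b=np.radians(y),np.radians(t); X=np.array([np.cos(a),np.sin(a),0]);Y=np.array([-np.sin(a),np.cos(a),0]);Z=np.array([0,0,1.])
    z=np.sin(b)*X-np.cos(b)*Z; return np.c_[Y,np.cross(z,Y),z]
def rotto():
    R=Ro.from_euler('xyz',env.state()['ee_rot'],degrees=True); return np.round((R.inv()*Ro.from_matrix(want())).as_rotvec(),3)
E
python3 - <<'E'
from h import *
s=env.state(); print(s['ee_pos'],s['ee_rot'],rotto(),go([547.5,-.8,290]))
E
```

```text
[490.59678158 272.54246233 315.20928632] [1.65207801e+02 9.27316109e-02 8.28530969e+01] [-0.004 -0.004  0.02 ] [-26.41   8.09   4.79]
```

Emit:
move_arm([
  {"tx": -1.2, "ty": 0.37, "tz": 0.22, "wx": -0.004, "wy": -0.004, "wz": 0.02},
  {"tx": -2.4, "ty": 0.735, "tz": 0.435, "wx": 0, "wy": 0, "wz": 0},
  {"tx": -2.4, "ty": 0.735, "tz": 0.435, "wx": 0, "wy": 0, "wz": 0},
  {"tx": -2.4, "ty": 0.735, "tz": 0.435, "wx": 0, "wy": 0, "wz": 0},
  {"tx": -2.4, "ty": 0.735, "tz": 0.435, "wx": 0, "wy": 0, "wz": 0},
  {"tx": -2.4, "ty": 0.735, "tz": 0.435, "wx": 0, "wy": 0, "wz": 0},
  {"tx": -2.4, "ty": 0.735, "tz": 0.435, "wx": 0, "wy": 0, "wz": 0},
  {"tx": -2.4, "ty": 0.735, "tz": 0.435, "wx": 0, "wy": 0, "wz": 0},
  {"tx": -2.4, "ty": 0.735, "tz": 0.435, "wx": 0, "wy": 0, "wz": 0},
  {"tx": -2.4, "ty": 0.735, "tz": 0.435, "wx": 0, "wy": 0, "wz": 0},
  {"tx": -2.4, "ty": 0.735, "tz": 0.435, "wx": 0, "wy": 0, "wz": 0},
  {"tx": -1.2, "ty": 0.37, "tz": 0.22, "wx": 0, "wy": 0, "wz": 0},
])

```text
time_s: 20.1
ee_pos: [544.0, -5.9, 290.2]
ee_rot: [164.9, 0.0, 81.4]
force: [-0.6, 0.3, -0.9]
gripper_width: 8.9
gripper_force: 45.0
```

Emit:
move_arm([
  {"tx": 0, "ty": 0, "tz": 0, "wx": 0, "wy": 0, "wz": 0},
  {"tx": 0, "ty": 0, "tz": 0, "wx": 0, "wy": 0, "wz": 0},
  {"tx": 0, "ty": 0, "tz": 0, "wx": 0, "wy": 0, "wz": 0},
  {"tx": 0, "ty": 0, "tz": 0, "wx": 0, "wy": 0, "wz": 0},
])

```text
time_s: 20.43
ee_pos: [543.8, -1.3, 291.0]
ee_rot: [164.8, -0.1, 81.6]
force: [0.5, -0.3, -1.8]
gripper_width: 8.7
gripper_force: 45.0
```

```bash
python3 - <<'E'
from h import *
s=env.state(); print(s['ee_pos'],s['ee_rot'],s['time_s'],rotto(),go([547.5,-.8,176]))
g=snap('side','side2.png'); p=s['ee_pos']; R=Ro.from_euler('xyz',s['ee_rot'],degrees=True).as_matrix()
x0,y0,k=215,80,4
b=cv2.resize(g['color'][y0:y0+150,x0:x0+150,::-1],None,fx=k,fy=k,interpolation=2)
# lower corners of plate: case A (blue... red) and case B (green)
for O,c,n in [(p+116.4*R[:,2],(0,0,255),'A'),(p+[0,0,28]+144.4*R[:,2],(0,255,0),'B')]:
  for h,w in [(0,-75),(0,75),(180,-50),(180,50),(85,-75)]:
    q=O-h*R[:,2]+w*R[:,0]; u=(proj(g,q)[0]-[x0,y0]+.5)*k-.5; print(n,h,w,u.round(0),q.round(0)); cv2.drawMarker(b,tuple(int(v) for v in u),c,0,10,1)
cv2.imwrite('pics/c6.png',b)
E
```

```text
[543.7588496   -1.27143566 291.03150128] [ 1.64792479e+02 -9.90636096e-02  8.16277288e+01] 20.4333 [ 0.004 -0.001 -0.002] [ 0.08 -2.67 11.2 ]
A 0 -75 [264. 471.] [563. -80. 179.]
A 0 75 [229. 331.] [585.  69. 179.]
A 180 -50 [184. 240.] [520. -48. 352.]
A 180 50 [163. 151.] [535.  51. 352.]
A 85 -75 [232. 381.] [541. -77. 261.]
B 0 -75 [275. 469.] [570. -81. 180.]
B 0 75 [239. 329.] [592.  68. 180.]
B 180 -50 [197. 238.] [527. -49. 353.]
B 180 50 [174. 149.] [542.  49. 353.]
B 85 -75 [243. 378.] [548. -78. 262.]
```

View pics/c6.png

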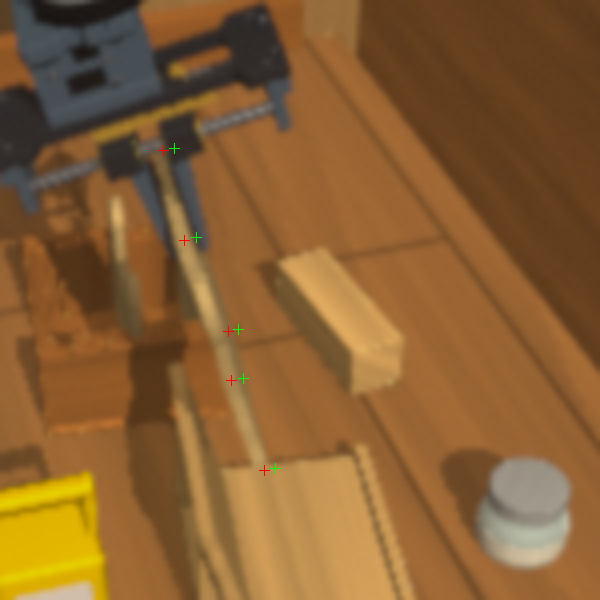

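Case A (red, the error lying along the tool axis) fits. The plate's near edge runs from about (205,280) to (259,466). I'll measure its tilt numerically from the same frame.

```bash
python3 - <<'E'
from h import *
np.set_printoptions(precision=1,suppress=True)
g=snap('side'); a=cv2.GaussianBlur(g['color'],(3,3),0).astype(int); s=env.state(); p=s['ee_pos']; R=Ro.from_euler('xyz',s['ee_rot'],degrees=True).as_matrix()
for v in range(166,202,3):
    u0=int(215+ (232+(v-175.25)*4*.33)/4); print(v,u0-9,a[v,u0-9:u0+10].mean(1).astype(int), 'b', a[v,u0-9:u0+10,2])
for t in (11,13,15):
    W=want(t=t); O=p+116.4*R[:,2]; 
    P=np.array([p-10*W[:,2]+ (h)*W[:,2]-75*W[:,0]+e*W[:,1] for h in (50,116) for e in (-4.5,4.5)]); print(t,proj(g,P))
E
```

```text
166 260 [ 56  65  75  81  82  83  85  91 102 113 118 116 108  99  94  91  91  90
  90] b [25 29 33 35 36 37 39 46 59 71 76 75 69 61 53 48 46 45 45]
169 261 [ 78  85  87  88  88  88  90  99 113 124 125 118 108 103 103 104 103 101
 100] b [35 37 37 38 38 38 40 51 66 78 81 76 68 62 57 54 52 51 50]
172 262 [ 90  90  90  90  91  91  95 105 118 126 124 116 107 103 105 105 104 103
 101] b [41 39 38 38 39 39 44 55 71 80 80 75 67 61 57 54 53 52 51]
175 263 [ 92  92  93  93  93  94  99 109 120 125 122 113 106 104 106 106 106 104
 102] b [40 39 39 39 40 41 47 59 73 80 79 72 65 60 57 55 54 52 51]
178 264 [ 90  92  93  93  93  94  98 108 121 127 126 118 109 106 107 107 107 105
 103] b [40 40 40 40 40 41 47 59 74 81 81 75 67 61 56 55 54 53 52]
181 265 [ 93  96  96  96  95  96 101 112 126 134 133 124 113 108 108 108 107 106
 105] b [42 42 41 41 41 42 47 60 75 85 86 79 69 60 56 55 54 53 53]
184 266 [ 97 101 102 104 105 105 107 115 129 138 137 127 114 109 108 108 108 107
 106] b [47 48 49 49 50 50 54 64 78 88 88 80 69 60 55 54 54 53 53]
187 267 [100 103 103 102 102 103 108 118 130 137 135 125 114 108
[... 167 characters left out ...]
08] b [53 53 52 51 51 52 55 63 75 85 87 80 68 59 55 54 54 54 54]
193 269 [102 104 104 104 103 103 106 115 129 141 143 134 119 108 104 103 104 105
 105] b [54 53 53 52 51 51 54 63 77 89 92 84 70 58 53 52 52 53 53]
196 270 [103 106 105 105 108 112 115 122 133 138 136 130 123 121 121 121 123 124
 127] b [58 59 57 57 59 61 64 72 81 87 86 80 73 70 69 69 70 71 74]
199 271 [123 133 139 143 146 147 145 141 138 134 133 134 136 138 137 136 135 134
 136] b [72 77 80 83 85 86 85 83 80 79 78 78 79 80 80 79 79 78 79]
11 [[270.6 177.8]
 [274.1 176.9]
 [275.3 195.8]
 [278.6 195. ]]
13 [[271.1 177.7]
 [274.6 176.7]
 [276.6 195.5]
 [279.9 194.6]]
15 [[271.7 177.6]
 [275.1 176.5]
 [278.  195.2]
 [281.3 194.2]]
```

Tilt and position match the 15° case-A prediction to about 1 mm. Descend to the pre-pose.

Emit:
move_arm([
  {"tx": 0.08, "ty": -0.33, "tz": 1.4, "wx": 0.004, "wy": -0.001, "wz": -0.002},
  {"tx": 0, "ty": -0.33, "tz": 1.4, "wx": 0, "wy": 0, "wz": 0},
  {"tx": 0, "ty": -0.33, "tz": 1.4, "wx": 0, "wy": 0, "wz": 0},
  {"tx": 0, "ty": -0.33, "tz": 1.4, "wx": 0, "wy": 0, "wz": 0},
  {"tx": 0, "ty": -0.33, "tz": 1.4, "wx": 0, "wy": 0, "wz": 0},
  {"tx": 0, "ty": -0.33, "tz": 1.4, "wx": 0, "wy": 0, "wz": 0},
  {"tx": 0, "ty": -0.33, "tz": 1.4, "wx": 0, "wy": 0, "wz": 0},
  {"tx": 0, "ty": -0.33, "tz": 1.4, "wx": 0, "wy": 0, "wz": 0},
  {"tx": 0, "ty": 0, "tz": 0, "wx": 0, "wy": 0, "wz": 0},
  {"tx": 0, "ty": 0, "tz": 0, "wx": 0, "wy": 0, "wz": 0},
  {"tx": 0, "ty": 0, "tz": 0, "wx": 0, "wy": 0, "wz": 0},
])

```text
time_s: 21.45
ee_pos: [548.2, -0.9, 177.2]
ee_rot: [164.9, -0.0, 81.8]
force: [0.2, 0.4, -1.6]
gripper_width: 8.6
gripper_force: 45.0
```

```bash
python3 - <<'E'
from h import *
s=env.state(); p=s['ee_pos'];print(p,s['ee_rot'],rotto()); print('final A',go([543.4,-.2,133.6]))
f=snap('top','top3.png'); g=snap('side','side3.png'); W=want()
# stand check and plate in the two views, one picture
T0=cv2.resize(f['color'][125:205,205:300,::-1],(475,400),interpolation=2); S0=cv2.resize(g['color'][130:250,245:335,::-1],(300,400),interpolation=2)
cv2.imwrite('pics/c7.png',np.hstack([T0,S0]))
E
```

```text
[548.17337104  -0.93270508 177.20870446] [ 1.64882735e+02 -1.22690217e-02  8.17533187e+01] [ 0.002 -0.     0.001]
final A [ 0.   -1.6   4.08]
```

View pics/c7.png

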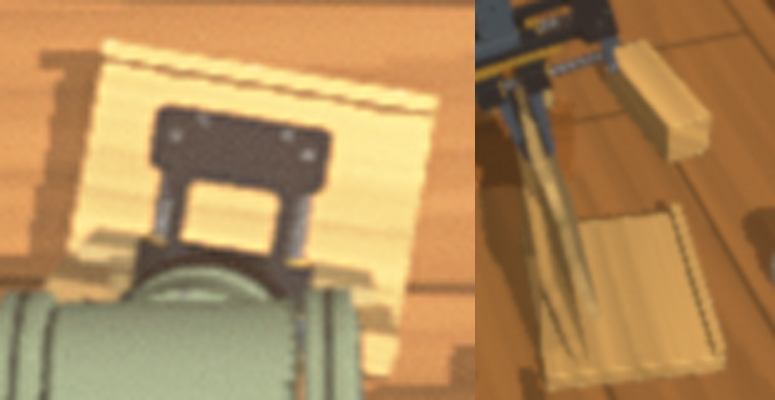

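The plate hangs parallel to the board, in front of it and above the deck. Lower it, then close in on the board by force.

Emit:
move_arm([
  {"tx": 0, "ty": 0, "tz": 0.5, "wx": 0, "wy": 0, "wz": 0},
  {"tx": 0, "ty": 0, "tz": 1, "wx": 0, "wy": 0, "wz": 0},
  {"tx": 0, "ty": 0, "tz": 1, "wx": 0, "wy": 0, "wz": 0},
  {"tx": 0, "ty": 0, "tz": 0.6, "wx": 0, "wy": 0, "wz": 0},
  {"tx": 0, "ty": 0, "tz": 0.4, "wx": 0, "wy": 0, "wz": 0},
  {"tx": 0, "ty": -0.3, "tz": 0, "wx": 0, "wy": 0, "wz": 0},
  {"tx": 0, "ty": -0.3, "tz": 0, "wx": 0, "wy": 0, "wz": 0},
  {"tx": 0, "ty": -0.3, "tz": 0, "wx": 0, "wy": 0, "wz": 0},
  {"tx": 0, "ty": -0.2, "tz": 0, "wx": 0, "wy": 0, "wz": 0},
  {"tx": 0, "ty": 0, "tz": 0, "wx": 0, "wy": 0, "wz": 0},
  {"tx": 0, "ty": 0, "tz": 0, "wx": 0, "wy": 0, "wz": 0},
])

```text
time_s: 22.47
ee_pos: [546.2, -1.1, 140.1]
ee_rot: [164.9, -0.0, 81.7]
force: [0.7, 0.0, -0.9]
gripper_width: 8.7
gripper_force: 45.0
```

Emit:
move_arm([
  {"tx": 0, "ty": -0.15, "tz": 0, "wx": 0, "wy": 0, "wz": 0},
  {"tx": 0, "ty": 0, "tz": 0, "wx": 0, "wy": 0, "wz": 0},
  {"tx": 0, "ty": 0, "tz": 0, "wx": 0, "wy": 0, "wz": 0},
])

```text
time_s: 22.72
ee_pos: [545.9, -1.1, 140.0]
ee_rot: [164.8, -0.0, 81.7]
force: [4.2, -1.1, -1.7]
gripper_width: 8.2
gripper_force: 45.0
```

Emit:
move_arm([
  {"tx": 0, "ty": -0.15, "tz": 0, "wx": 0, "wy": 0, "wz": 0},
  {"tx": 0, "ty": 0, "tz": 0, "wx": 0, "wy": 0, "wz": 0},
  {"tx": 0, "ty": 0, "tz": 0, "wx": 0, "wy": 0, "wz": 0},
])

```text
time_s: 22.97
ee_pos: [545.7, -1.0, 140.0]
ee_rot: [164.6, -0.0, 81.7]
force: [6.8, -1.3, -2.6]
gripper_width: 8.7
gripper_force: 45.0
```

Emit:
move_arm([
  {"tx": 0, "ty": 0.2, "tz": 0, "wx": 0, "wy": 0, "wz": 0},
  {"tx": 0, "ty": 0, "tz": 0.25, "wx": 0, "wy": 0, "wz": 0},
  {"tx": 0, "ty": 0, "tz": 0.25, "wx": 0, "wy": 0, "wz": 0},
  {"tx": 0, "ty": 0, "tz": 0, "wx": 0, "wy": 0, "wz": 0},
  {"tx": 0, "ty": 0, "tz": 0, "wx": 0, "wy": 0, "wz": 0},
])

```text
time_s: 23.38
ee_pos: [547.2, -0.9, 134.7]
ee_rot: [164.9, -0.1, 81.7]
force: [5.4, -1.2, -0.2]
gripper_width: 8.6
gripper_force: 45.0
```

Emit:
move_arm([
  {"tx": 0, "ty": 0, "tz": 0.1, "wx": 0, "wy": 0, "wz": 0},
  {"tx": 0, "ty": 0, "tz": 0, "wx": 0, "wy": 0, "wz": 0},
  {"tx": 0, "ty": 0, "tz": 0, "wx": 0, "wy": 0, "wz": 0},
])

```text
time_s: 23.63
ee_pos: [547.4, -1.0, 134.0]
ee_rot: [164.9, -0.0, 81.7]
force: [4.9, 0.2, 1.0]
gripper_width: 8.8
gripper_force: 45.0
```

Emit:
move_arm([
  {"tx": 0, "ty": 0, "tz": 0.1, "wx": 0, "wy": 0, "wz": 0},
  {"tx": 0, "ty": 0, "tz": 0, "wx": 0, "wy": 0, "wz": 0},
  {"tx": 0, "ty": 0, "tz": 0, "wx": 0, "wy": 0, "wz": 0},
])

```text
time_s: 23.88
ee_pos: [547.6, -1.0, 133.5]
ee_rot: [164.8, -0.0, 81.7]
force: [4.0, -0.2, 5.6]
gripper_width: 9.0
gripper_force: 45.0
```

Seated on the deck and against the board. Open gently.

Emit:
move_arm([
  {"tx": 0, "ty": 0, "tz": -0.05, "wx": 0, "wy": 0, "wz": 0},
  {"tx": 0, "ty": 0, "tz": 0, "wx": 0, "wy": 0, "wz": 0},
], force=10)

```text
time_s: 24.05
ee_pos: [547.3, -1.0, 133.4]
ee_rot: [164.9, -0.0, 81.7]
force: [4.2, 0.9, 2.5]
gripper_width: 8.9
gripper_force: 10.0
```

Emit:
move_arm([
  {"tx": 0, "ty": 0, "tz": 0, "wx": 0, "wy": 0, "wz": 0},
  {"tx": 0, "ty": 0, "tz": 0, "wx": 0, "wy": 0, "wz": 0},
  {"tx": 0, "ty": 0, "tz": 0, "wx": 0, "wy": 0, "wz": 0},
  {"tx": 0, "ty": 0, "tz": 0, "wx": 0, "wy": 0, "wz": 0},
  {"tx": 0, "ty": 0, "tz": 0, "wx": 0, "wy": 0, "wz": 0},
  {"tx": 0, "ty": 0, "tz": 0, "wx": 0, "wy": 0, "wz": 0},
], gripper=1.6)

```text
time_s: 24.55
ee_pos: [545.8, -1.3, 132.3]
ee_rot: [165.1, 0.0, 81.7]
force: [0.9, 0.6, -0.2]
gripper_width: 16.2
gripper_force: 0.0
```

Emit:
move_arm([
  {"tx": 0, "ty": 0, "tz": 0, "wx": 0, "wy": 0, "wz": 0},
  {"tx": 0, "ty": 0, "tz": 0, "wx": 0, "wy": 0, "wz": 0},
  {"tx": 0, "ty": 0, "tz": 0, "wx": 0, "wy": 0, "wz": 0},
  {"tx": 0, "ty": 0, "tz": 0, "wx": 0, "wy": 0, "wz": 0},
  {"tx": 0, "ty": 0, "tz": 0, "wx": 0, "wy": 0, "wz": 0},
  {"tx": 0, "ty": 0, "tz": 0, "wx": 0, "wy": 0, "wz": 0},
], gripper=5)

```text
time_s: 25.05
ee_pos: [546.6, -1.2, 132.9]
ee_rot: [165.0, 0.0, 81.7]
force: [0.3, -0.3, 0.1]
gripper_width: 49.5
gripper_force: 0.0
```

Emit:
move_arm([
  {"tx": 0, "ty": 0, "tz": -1, "wx": 0, "wy": 0, "wz": 0},
  {"tx": 0, "ty": 0, "tz": -2, "wx": 0, "wy": 0, "wz": 0},
  {"tx": 0, "ty": 0, "tz": -3, "wx": 0, "wy": 0, "wz": 0},
  {"tx": 0, "ty": 0, "tz": -4, "wx": 0, "wy": 0, "wz": 0},
  {"tx": 0, "ty": 0, "tz": -4, "wx": 0, "wy": 0, "wz": 0},
  {"tx": 0, "ty": 0, "tz": -4, "wx": 0, "wy": 0, "wz": 0},
  {"tx": 0, "ty": 0, "tz": -2, "wx": 0, "wy": 0, "wz": 0},
  {"tx": 3.5, "ty": 0, "tz": 0, "wx": 0, "wy": 0, "wz": 0},
  {"tx": 3.5, "ty": 0, "tz": 0, "wx": 0, "wy": 0, "wz": 0},
  {"tx": 3.5, "ty": 0, "tz": 0, "wx": 0, "wy": 0, "wz": 0},
  {"tx": 3.5, "ty": 0, "tz": 0, "wx": 0, "wy": 0, "wz": 0},
  {"tx": 3.5, "ty": 0, "tz": 0, "wx": 0, "wy": 0, "wz": 0},
])

```text
time_s: 26.05
ee_pos: [520.1, 180.9, 327.2]
ee_rot: [164.9, -0.0, 81.7]
force: [1.4, 0.6, -0.2]
gripper_width: 50.2
gripper_force: 0.0
```

Emit:
move_arm([
  {"tx": 3.5, "ty": 0, "tz": 0, "wx": 0, "wy": 0, "wz": 0},
  {"tx": 3.5, "ty": 0, "tz": 0, "wx": 0, "wy": 0, "wz": 0},
  {"tx": 3.5, "ty": 0, "tz": 0, "wx": 0, "wy": 0, "wz": 0},
  {"tx": 0, "ty": 0, "tz": 0, "wx": 0, "wy": 0, "wz": 0},
  {"tx": 0, "ty": 0, "tz": 0, "wx": 0, "wy": 0, "wz": 0},
  {"tx": 0, "ty": 0, "tz": 0, "wx": 0, "wy": 0, "wz": 0},
])

```text
time_s: 26.55
ee_pos: [535.3, 282.8, 326.4]
ee_rot: [165.0, 0.0, 81.7]
force: [-0.3, 0.2, 1.0]
gripper_width: 50.3
gripper_force: 0.0
```

```bash
python3 - <<'E'
from h import *
np.set_printoptions(precision=1,suppress=True)
f=snap('top','top4.png');g=snap('side','side4.png'); W=want(); n=W[:,1];X=W[:,0];u=-W[:,2]
so=np.array([623.3,-11.8,0]); xs=np.array([.9895,-.1443,0])
O=so+(-50.65)*xs+[0,0,21.2]
print('pred top view bar ends',proj(f,[O+180*u+50*X,O+180*u-50*X]),'side near edge top',proj(g,[O+180*u-50*X,O+180*u+50*X,O-75*X+85*u,O-75*X]))
G=f['color'].astype(int).mean(2).astype(int)
for v in range(160,192,1): print(v,G[v,222:292:2])
E
```

```text
pred top view bar ends [[228.2 184.6]
 [269.5 191.3]] side near edge top [[261.6 188.2]
 [256.7 164.8]
 [272.1 217.4]
 [279.4 235.6]]
160 [204 202 200 197 198 195 196 197 197 198 196 197 199 197 196 194 198 195
 196 198 201 201 203 202 205 205 206 207 209 210 210 211 212 214 165]
161 [198 201 203 202 200 202 201 200 198 196 197 195 196 197 196 200 199 198
 197 198 197 196 198 201 202 203 204 203 204 207 208 209 210 209 161]
162 [191 195 197 200 202 203 202 203 203 201 200 199 197 199 198 199 198 199
 200 203 199 198 199 199 198 199 201 203 203 203 204 205 208 201 160]
163 [191 187 188 190 193 198 199 202 203 205 204 202 203 200 201 199 199 197
 199 197 199 202 199 202 200 199 199 199 200 202 202 202 204 193 159]
164 [195 192 190 190 187 189 193 196 199 200 204 205 205 205 204 202 201 201
 199 200 200 198 199 201 201 202 200 200 200 201 200 200 203 194 162]
165 [200 197 195 194 191 192 189 188 189 190 196 198 201 204 206 205 204 206
 204 202 202 202 200 200 199 200 201 202 201 202 201 200 202 196 163]
166 [201 197 197 196 195 195 196 194 192 192 191 191 194 198 196 199 204 206
 204 20
[... 3037 characters left out ...]
84 190 195 199 199 200 198 197 195 193 183
 170 157 157 154 154 171 178 187 194 196 179 138 148 192 164 162 163]
188 [153 135 105 106 106 152 155 160 166 173 188 192 195 200 203 204 202 200
 197 194 180 165 156 154 145 154 166 180 170 139 142 174 159 161 159]
189 [139 137 103 101 111 155 155 154 152 157 160 170 177 190 196 201 203 204
 203 205 201 198 190 173 152 142 142 146 148 139 140 170 160 162 158]
190 [113 112 106  98 114 150 155 154 152 153 154 152 159 166 171 183 190 197
 205 204 205 206 205 202 186 172 158 148 144 137 134 156 158 157 156]
191 [112 111 108 108 109 132 146 147 153 155 152 154 154 151 152 161 167 174
 197 200 205 207 205 206 202 199 197 185 174 160 147 148 153 151 150]
```

```bash
python3 -c "
from workcell import env
print(env.job_done())"
```

```text
the job is handed in; nothing more can be done
None
```

I set the lamp upright on the mat, stood the wide template against the stand's board within about 2 mm of where it was meant to be, touched nothing else, and handed the job in at about 27 s. I don't have the verdict.

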